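# Start the hob under the pot

### The job

Start the two-plate table hob so that the plate under the two-eared pot heats: press down the near end of the main rocker switch (at the right end of the control strip) until the rocker has tipped right over, then press the round key in front of the plate that carries the pot, and last press the square key with the plus sign. Use only the fingertips and press lightly, letting each key spring back before the next; press no other key, and leave the pot, the bowls and everything else standing where they are.

Things in the scene. Friction and masses are not known exactly. Their poses are not given: they have to be found in the camera images.
- hob: fixed two-plate table hob, 355 x 550 mm: dark glass, top 60 mm high, with two ringed plates; steel control strip in front, 85 mm wide, 58 mm high. Origin on the worktop under it, 165 mm behind its front edge, mid width; x to its back, y to its left, z up. At x -0.120, left to right: left plate key y 0.125, minus 0.045, flush display, plus -0.045, right plate key -0.125, rocker -0.215
- left_plate (a point): centre of the left plate's ring (196 mm across) on the glass, 60 mm above the worktop
- right_plate (a point): centre of the right plate's ring (196 mm across) on the glass, 60 mm above the worktop
- main_switch (a joint): main rocker's angle: 0 off (near half tilted up, far half level), 0.24 rad on, its stop (near half level, far half tilted up); counts as on above 0.19. It stays where it is left; about 2 N at the near end moves it.
- main_switch_near_end (a point): spot to press: on the rocker's top, 18 mm in front of its pivot. The rocker is a dark V-topped paddle, 44 mm (along x) x 30 mm (along y), a small dot on its near half. The spot starts 70 mm above the worktop and sinks 4 mm; when fully on, the near half's top lies level, 65.5 mm high. Past that a soft rubber boot on the near half gives by up to 4 mm (2.5 N rising to 8.5 N).
- key_left_plate_top (a point): centre of the top of the round key (27 mm across, with a ring on it) in front of the left plate; 67 mm above the worktop when up, 9 mm proud of the strip
- key_left_plate (a joint): travel of the left plate's round key: 0 up, 0.006 m fully down; counts as pressed beyond 0.002 for a tenth of a second. Its spring pushes back with 1 N at the start, 4 N at 2 mm, 9 N fully down, and lifts it again. Switch and keys are made for light presses, under 20 N.
- key_right_plate_top (a point): the same for the round key in front of the right plate, beside the rocker
- key_right_plate (a joint): travel of the right plate's round key, as the left one's
- key_plus_top (a point): centre of the top of the square key (24 mm) with a plus sign, right of the display; 67 mm above the worktop when up, 9 mm proud of the strip
- key_plus (a joint): travel of the plus key, as the round keys'
- key_minus_top (a point): centre of the top of the square key (24 mm) with a single bar, left of the display; not to be pressed
- key_minus (a joint): travel of the minus key, as the round keys'
- pot: round two-eared cooking pot, 250 mm across (300 mm over the ears), 117 mm high, standing on the left or the right plate, its front about 65 mm behind the line of keys, its rim 177 mm above the worktop. Origin: centre of its underside. Not to be moved.
- mixing_bowl: empty steel bowl, 218 mm across, 86 mm high, set down on the other plate. Origin: centre of its underside. Not to be moved.
- dip_bowl: small dip bowl, 82 mm across, 34 mm high, on the left end of the control strip, about 100 mm left of the left round key. Origin: centre of its underside. Not to be moved.
- shaker: clear shaker with a pale screw cap, 44 mm across, 109 mm high, on the worktop beside the hob's right side. Origin: centre of its underside. Not to be moved.
- mug: mug, 92 mm across, 93 mm high, on the worktop to the right. Origin: centre of its underside. Not to be moved.
- pickle_jar: jar, 85 mm across, 132 mm high, on the worktop at the back right. Origin: centre of its underside. Not to be moved.
- bean_tin: tin, 75 mm across, 110 mm high, on the worktop at the back right. Origin: centre of its underside. Not to be moved.
- tongs: steel tongs lying on the worktop right of the hob, 330 x 65 x 39 mm. Origin: centre of the underside. Not to be moved.
- notebook: closed notebook lying far right, 210 x 152 x 14 mm. Origin: centre of the underside. Not to be moved.

How it is judged (in metres and radians):
On the way, in this order (a step that is already met when the one before it is completed fails the run):
1. the main rocker is tipped on by its near end (value of joint main_switch above 0.19 rad), for 0.1 s.
2. the round key of the plate under the pot is pressed down (((horizontal distance between pot and left_plate below 0.06 m and value of joint key_left_plate above 0.002 m) or (horizontal distance between pot and right_plate below 0.06 m and value of joint key_right_plate above 0.002 m))), for 0.1 s.
3. that key has sprung back (value of joint each of key_left_plate, key_right_plate below 0.001 m), for 0.05 s.
4. the plus key is pressed down (value of joint key_plus above 0.002 m), for 0.1 s.
At the end, for the whole second after the job is handed in: The main rocker rests on (beyond 0.19 of 0.24 rad), all four keys have sprung back up (less than 1 mm down), the pot still stands on its plate at rest, and pot, bowls and the other things are within 20 mm of where they were (all of step 3 and value of joint main_switch above 0.19 rad and value of joint each of key_minus, key_plus below 0.001 m and (horizontal distance between pot and left_plate below 0.06 m or horizontal distance between pot and right_plate below 0.06 m) and distance of each of pot, mixing_bowl, dip_bowl, shaker, mug, pickle_jar, bean_tin, tongs, notebook from where it was at the start of the episode below 0.02 m and linear speed of each of pot, mixing_bowl below 0.02 m/s); the robot touches nothing.
It fails at once if the round key of the plate without the pot is pressed ((horizontal distance between pot and left_plate below 0.06 m and value of joint key_right_plate above 0.002 m) or (horizontal distance between pot and right_plate below 0.06 m and value of joint key_left_plate above 0.002 m)).
It fails at once if the minus key is pressed (value of joint key_minus above 0.002 m).
It fails at once if a key is pressed while the main rocker is off (value of joint main_switch below 0.12 rad and value of joint any of key_left_plate, key_minus, key_plus, key_right_plate above 0.002 m).
It fails at once if the hob is pressed with more than 20 N (contact force between any of the fingers, the arm and hob above 20 N).
It fails at once if the pot, a bowl or another thing is lifted or shifted by more than 20 mm, or tipped (distance of any of pot, mixing_bowl, dip_bowl, shaker, mug, pickle_jar, bean_tin, tongs, notebook from where it was at the start of the episode above 0.02 m or angle between any of pot, mixing_bowl, dip_bowl, shaker, mug, pickle_jar, bean_tin, tongs, notebook's own z axis and vertical above 0.35 rad).
It also fails if it takes over 45 s, if anything falls off the work surface, if the arm or the gripper's body presses on something with over 40 N, if the wrist force passes 120 N, or if a joint passes its speed limit or range.

### The arm

A 6-joint arm with a two-finger parallel gripper is mounted at the origin on a cart in front of the work surface, level with it; the furniture and walls round the work are solid. World frame = base frame: x ahead of the robot, y to its left, z up, the work surface at z = 0. Lengths are in m, angles in degrees, forces in N, time in s.
With the tool pointing down it reaches from about 0.3 to 0.75 m from the base axis. Payload 8.5 kg.
Tool frame: the origin (TCP) lies at the very end of the fingers, on their centre line; the grasp point (between the pads) lies 19 mm behind it; z points along the fingers, y is the line along which they close (so a half turn about z gives the same grasp; the last joint's range is limited). The gripper opens to 85 mm and grips with 20 to 120 N. Pads are 22 mm wide; open, the fingers measure 114 mm over their backs; the gripper's body (76 mm by 85 mm) begins 54 mm behind the grasp point. The pads swing forward as they close: fully open they stand 13 mm farther back than shut.
Start: joints at [-76.794, 21.807, 74.336, -0, 83.858, -12.336], TCP at [0.237, -0.496, 0.231] pointing down, gripper open.
Joint ranges: [-178.18, 178.18], [-50.72, 133.34], [12.68, 142.11], [-81.47, 261.47], [9.98, 163.14], [-165.26, 165.26]. Speed limits (degrees/s): [136.94, 136.94, 180, 180, 180, 180].

### API

Orientations are given as a 3x3 rotation matrix whose columns are the frame's x, y, z axes.
In Python, from rig import env, optics, spotter gives the robot as it stands.
- The arm moves only by the shell command python3 -m crank 'ROWS' [FORCE]. ROWS is JSON, one flat list of numbers, 5 for each row, row after row: the finger opening in cm, from 0 to 8.54, then the shift along the tool's x, y, z in cm, then the turn about the tool's z in rad. A call has exactly 8 rows; each row shifts and turns the commanded pose from where the row before left it, along the tool's axes as they then stand; what a row does not reach is not made up. A row lasts 1/12 s, in which the tool goes at most 41.7 mm and 7.16 degrees, less where a joint would pass 70% of its speed; a pose out of reach is approached as far as the arm can. A call is refused whole if a number of a shift passes 4.17 or a number of a turn 0.125, either way. A call with a gripper value outside its range is refused whole. The fingers move at their own pace and stop on an object; FORCE is the grip in N (left out, the last holds). Time passes only in rows, so rows that do not move let the fingers close, or fill a call up. It gives the time, the measured TCP pose, the force, the opening and the grip force at its end, in the units of the state.
- env.observe(): the state, without advancing time (a new reading comes with each control period).
- optics.get_image(name): name is "side" or "top"; returns a dict with "color" (480x640x3 uint8, red, green, blue), "intrinsics" (3x3 intrinsics, pixels), "pose" (4x4, takes a point from camera to world coordinates). Camera axes: x right, y up, looking along -z (the intrinsics and any distortion apply to the point x, -y, -z); pixel columns grow to the right and rows downward; lengths in m; the calibration is good to about 2 mm. A picture is of the moment at which its call begins. There is no depth.
- env.close_job(): hands the job in; it is judged then, once.
Trained networks look in a picture, given as the dict that the camera call returned (one of the last four; its "shot" number tells which), for a name from the list of things; names that differ only in an ending like _2 or _b are one class to them, and where a whole thing is asked for, a point or a joint stands for the part that bears it (a point fixed in the world has none). Each returns a list of dicts, best first, with "score" (0 to 1); they miss things now and then, are a little off and sometimes report something else, mostly with a low value. They report only what shows in the picture. A call takes as long as a camera call.
- spotter.look_for(picture, query): "at" ([column, row] as shares, 0 to 1, of the picture: columns of its width, rows of its height, amid what is visible of it).
The state is a dict: "time_s": time; "q": joint angles; "qvel": joint speeds; "joint_efforts": joint torques, N m; "position": TCP position; "tool_rot": TCP orientation; "ft_force": force on the tool from outside, world axes, zero at the start; "wrist_torque": the same for the moment, N m; "grip_width": finger opening in m; "gripper_force": force on a finger pad.
Only numpy, scipy, OpenCV 4.12 (cv2) and the standard library are available. Lean on these libraries where they do the work, as an engineer would, in place of code of your own. Each camera call takes 0.05 s, during which the arm holds its last target. There are 200 camera calls.

## Working session

There is one attempt and no reset: what is moved stays moved. The work goes in short steps, Python scripts to look and compute and a shell command to move; the robot and the scene stay as the last step left them, time stands still between calls to the robot, and variables do not carry over. Pictures are saved under pics/ and viewed, at most 10 in all, crops included, and the job is handed in when it is done.

```bash
mkdir -p pics; ls; cat > h.py <<'E'
import numpy as np, cv2
from rig import env, optics, spotter
def ray(p,u,v):
    K=np.array(p["intrinsics"]);T=np.array(p["pose"])
    d=np.array([(u-K[0,2])/K[0,0],-(v-K[1,2])/K[1,1],-1]);return T[:3,3],T[:3,:3]@d
def at_z(p,u,v,z):
    o,d=ray(p,u,v);return o+d*(z-o[2])/d[2]
def proj(p,X):
    K=np.array(p["intrinsics"]);T=np.array(p["pose"])
    c=T[:3,:3].T@(np.array(X)-T[:3,3]);return K[0,2]+K[0,0]*c[0]/-c[2],K[1,2]+K[1,1]*-c[1]/-c[2]
E
python3 - <<'E'
from h import *
np.set_printoptions(precision=4,suppress=True)
H=dict(key_left_plate_top=.067,key_right_plate_top=.067,key_plus_top=.067,key_minus_top=.067,main_switch_near_end=.070,pot=.12,mixing_bowl=.1,dip_bowl=.075,shaker=.05,hob=.06)
for n in("top","side"):
    p=optics.get_image(n);cv2.imwrite(f"pics/{n}0.png",p["color"][:,:,::-1])
    print(n,p.keys(),np.array(p["pose"]),p["intrinsics"])
    for k,z in H.items():
        for r in spotter.look_for(p,k)[:2]:
            u,v=r["at"][0]*640,r["at"][1]*480;print(k,round(r["score"],2),round(u,1),round(v,1),at_z(p,u,v,z))
print(env.observe())
E
```

```text
pics
top dict_keys(['color', 'intrinsics', 'pose', 'shot']) [[-0.006   0.9865 -0.1635  0.25  ]
 [-1.     -0.0061 -0.0002 -0.0513]
 [-0.0012  0.1635  0.9865  1.8428]
 [ 0.      0.      0.      1.    ]] [[549.7319   0.     319.4831]
 [  0.     549.7319 242.8936]
 [  0.       0.       1.    ]]
key_left_plate_top 0.41 196.7 269.1 [0.4606 0.3486 0.067 ]
key_plus_top 0.62 498.8 270.1 [ 0.4513 -0.6327  0.067 ]
key_plus_top 0.44 247.9 264.4 [0.475  0.1824 0.067 ]
key_minus_top 0.54 219.2 267.9 [0.4641 0.2754 0.067 ]
key_minus_top 0.46 243.8 250.4 [0.521  0.1965 0.067 ]
pot 0.84 181.6 206.5 [0.6569 0.3911 0.12  ]
mixing_bowl 0.81 268.8 198.6 [0.6861 0.1132 0.1   ]
dip_bowl 0.72 162.9 271.1 [0.4537 0.4558 0.075 ]
shaker 0.74 337.2 232.6 [ 0.5814 -0.11    0.05  ]
hob 0.93 242.2 251.1 [0.5199 0.2027 0.06  ]
hob 0.73 268.3 200.5 [0.6897 0.1186 0.06  ]
side dict_keys(['color', 'intrinsics', 'pose', 'shot']) [[ 0.9983  0.0391 -0.0443  0.4848]
 [-0.0591  0.6468 -0.7603 -1.2334]
 [-0.0011  0.7616  0.648   1.0635]
 [ 0.      0.      0.      1.    ]] [[460.8971   0.     319.8262]
 [  0.     460.8971 24
[... 485 characters left out ...]
7.7 157.4 [0.4493 0.469  0.075 ]
shaker 0.85 331.2 250.9 [ 0.5883 -0.1015  0.05  ]
hob 0.98 304.2 215.4 [0.5055 0.0837 0.06  ]
{'time_s': 1.1, 'q': array([-76.7934,  21.8062,  74.3374,  -0.0018,  83.8584, -12.3369]), 'qvel': array([ 0.0257,  0.0707, -0.0729, -0.0259, -0.0421, -0.0363]), 'joint_efforts': array([  0.0038, -44.8325, -23.1463,   0.    ,   0.0005,   0.    ]), 'position': array([ 0.2371, -0.4962,  0.2313]), 'tool_rot': array([[ 0.9023,  0.4312, -0.    ],
       [ 0.4312, -0.9023,  0.    ],
       [-0.    , -0.    , -1.    ]]), 'ft_force': array([-1.0638,  1.1712, -0.2343]), 'wrist_torque': array([-0.0353, -0.0243, -0.0327]), 'gripper_force': 0.0, 'grip_width': 0.08544198013325308}
```

View crops.

```bash
python3 - <<'E'
import cv2
a=cv2.imread("pics/top0.png")[150:310,130:380];cv2.imwrite("pics/c1.png",cv2.resize(a,None,fx=3.2,fy=3.2,interpolation=cv2.INTER_CUBIC))
a=cv2.imread("pics/side0.png")[130:280,230:430];cv2.imwrite("pics/c2.png",cv2.resize(a,None,fx=4,fy=4,interpolation=cv2.INTER_CUBIC))
E
```

```text
(no output)
```

View pics/c1.png

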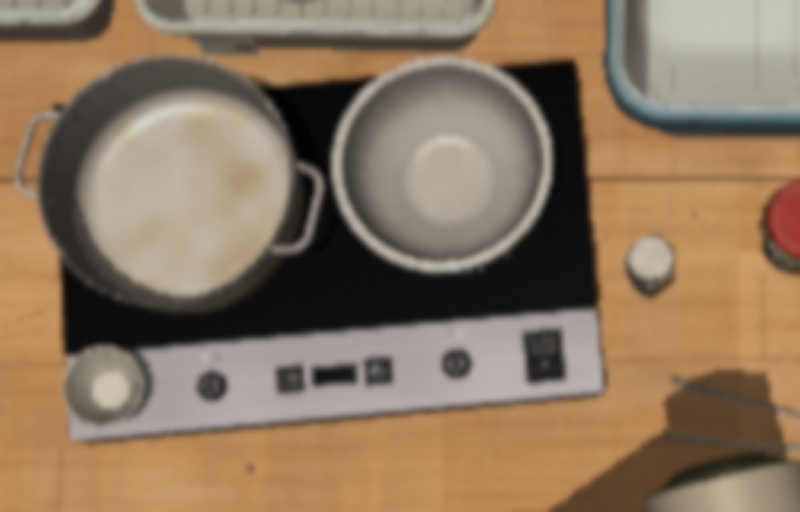

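View pics/c2.png

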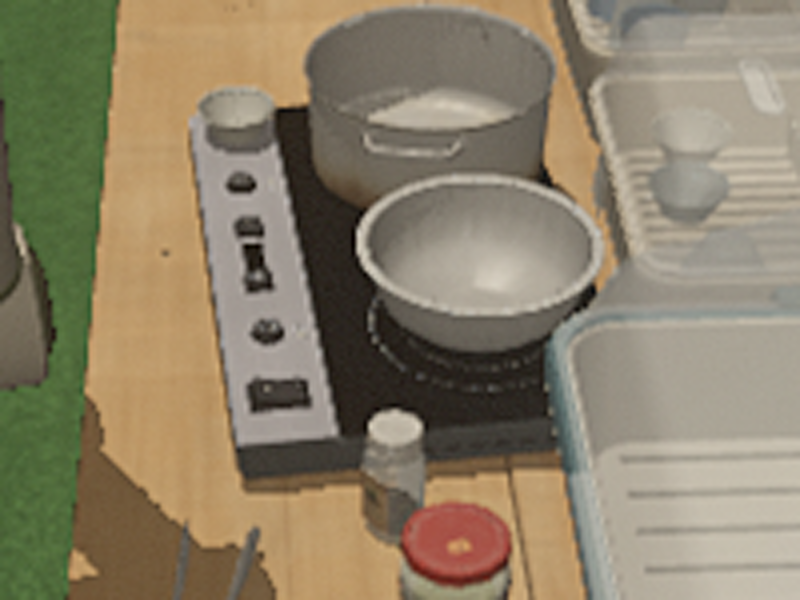

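The pot stands on the left plate, so I need the left round key. In the top crop the left key is at (212,386), plus at (379,371), right key at (457,364) and rocker at (545,356). I'll fit the hob pose to both views.

```bash
cat > fit.py <<'E'
from h import *
from scipy.optimize import least_squares
np.set_printoptions(precision=4,suppress=True)
L=dict(left=(-.12,.125,.067),minus=(-.12,.045,.067),disp=(-.12,0,.058),plus=(-.12,-.045,.067),right=(-.12,-.125,.067),rock=(-.12,-.215,.068),near=(-.138,-.215,.07),
 fr=(-.165,-.275,.058),fl=(-.165,.275,.058))
P={n:optics.get_image(n) for n in("top","side")}
obs=[]
for k,u,v in [("left",212,386),("minus",290,378),("disp",335,375),("plus",379,371),("right",457,364),("rock",545,356),("fr",605,393),("fl",70,438)]:
    obs.append(("top",k,130+(u+.5)/3.2-.5,150+(v+.5)/3.2-.5))
for k,u,v in [("left",241,183),("minus",249,227),("right",267,331),("rock",280,393),("fr",238,443)]:
    obs.append(("side",k,230+(u+.5)/4-.5,130+(v+.5)/4-.5))
def W(q,k):
    c,s=np.cos(q[2]),np.sin(q[2]);l=L[k];return np.array([q[0]+c*l[0]-s*l[1],q[1]+s*l[0]+c*l[1],l[2]])
def res(q): return np.array([np.subtract(proj(P[n],W(q,k)),(u,v)) for n,k,u,v in obs]).ravel()
r=least_squares(res,[.58,.2,0],loss="soft_l1");print(r.x,np.rad2deg(r.x[2]))
for o,e in zip(obs,res(r.x).reshape(-1,2)):print(o[:2],e.round(2))
for k in L:print(k,W(r.x,k))
s=env.observe();print(s["position"],s["time_s"])
E
python3 fit.py
```

```text
[0.588  0.2366 0.0847] 4.854066273293321
('top', 'left') [ 0.01 -0.35]
('top', 'minus') [ 0.22 -0.07]
('top', 'disp') [ 0.39 -0.05]
('top', 'plus') [ 0.02 -0.38]
('top', 'right') [ 0.17 -0.4 ]
('top', 'rock') [ 0.21 -0.43]
('top', 'fr') [1.07 0.38]
('top', 'fl') [-0.39  1.61]
('side', 'left') [ 0.19 -1.28]
('side', 'minus') [ 0.14 -1.29]
('side', 'right') [ 0.26 -1.29]
('side', 'rock') [-0.26 -1.55]
('side', 'fr') [-1.02  0.53]
left [0.4578 0.351  0.067 ]
minus [0.4646 0.2712 0.067 ]
disp [0.4684 0.2264 0.058 ]
plus [0.4722 0.1816 0.067 ]
right [0.479  0.1019 0.067 ]
rock [0.4866 0.0122 0.068 ]
near [0.4687 0.0106 0.07  ]
fr [ 0.4468 -0.0514  0.058 ]
fl [0.4003 0.4966 0.058 ]
[ 0.2371 -0.4962  0.2313] 1.2
```

```bash
python3 -m crank '[0,0,0,0,0.12, 0,0,0,0,0.12, 0,0,0,0,0.12, 0,1.9,-3.4,0,0, 0,1.9,-3.4,0,0, 0,1.9,-3.4,0,0, 0,1.9,-3.4,0,0, 0,1.9,-3.4,0,0]' 20; cat > d.py <<'E'
import sys
from h import *
s=env.observe();R=s["tool_rot"]
T=dict(left=(.4578,.351,.067),plus=(.4722,.1816,.067),near=(.4687,.0106,.07))
print(s["time_s"],s["position"].round(4),"w",round(s["grip_width"],4),"F",s["ft_force"].round(1),"yaw",np.rad2deg(np.arctan2(R[1,0],R[0,0])).round(2))
for k in T:print(k,((R.T@(np.array(T[k])-s["position"]))*100).round(2))
E
python3 d.py
```

```text
time_s: 1.87
position: [0.3175, -0.317, 0.2314]
tool_rot: [[0.996, 0.085, 0.0], [0.085, -0.996, -0.0], [0.0, 0.0, -1.0]]
ft_force: [1.1, -0.4, 0.3]
grip_width: 0.0002
gripper_force: 0.0
1.8667 [ 0.3175 -0.317   0.2314] w 0.0002 F [ 1.1 -0.4  0.3] yaw 4.88
left [ 19.66 -65.37  16.43]
plus [ 19.65 -48.37  16.43]
near [ 17.85 -31.36  16.14]
```

```bash
python3 -m crank '[0,2.2,-3.4,0,0, 0,2.2,-3.4,0,0, 0,2.2,-3.4,0,0, 0,2.2,-3.4,0,0, 0,2.2,-3.4,0,0, 0,2.2,-3.4,0,0, 0,2.2,-3.4,0,0, 0,2.2,-3.4,0,0]' >/dev/null; python3 d.py
```

```text
2.5333 [ 0.4698 -0.0306  0.2316] w -0.0 F [ 0.5 -1.6  0.6] yaw 4.92
left [  2.07 -38.13  16.45]
plus [  2.05 -21.12  16.45]
near [ 0.23 -4.12 16.16]
```

```bash
python3 -m crank '[0,0.1,-2.1,3,0, 0,0.1,-2,3,0, 0,0,0,3,0, 0,0,0,3,0, 0,0,0,1.5,0, 0,0,0,0,0, 0,0,0,0,0, 0,0,0,0,0]' >/dev/null; python3 d.py
python3 - <<'E'
from h import *
for i,n in enumerate(("top","side")):
    p=optics.get_image(n);u,v=proj(p,(.4687,.0106,.08));u=int(u);v=int(v)
    a=p["color"][v-40:v+40,u-50:u+50,::-1];cv2.imwrite(f"pics/n{i}.png",cv2.resize(a,None,fx=4,fy=4,interpolation=cv2.INTER_CUBIC))
cv2.imwrite("pics/n.png",np.hstack([cv2.imread("pics/n0.png"),cv2.imread("pics/n1.png")]))
E
```

```text
3.2 [0.4685 0.0081 0.0975] w -0.0001 F [-0.7 -0.4  0.4] yaw 4.91
left [  1.86 -34.25   3.03]
plus [  1.85 -17.25   3.04]
near [ 0.04 -0.24  2.75]
```

View pics/n.png

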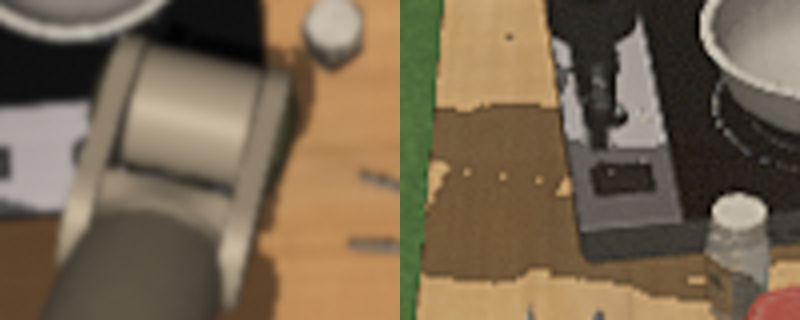

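```bash
python3 -m crank '[0,-0.1,-0.24,1,0, 0,0,0,0.6,0, 0,0,0,0.4,0, 0,0,0,0.2,0, 0,0,0,0.2,0, 0,0,0,0.2,0, 0,0,0,0.1,0, 0,0,0,0,0]' >/dev/null; python3 d.py
```

```text
3.9667 [0.4665 0.0106 0.0693] w 0.0001 F [-0.6  0.9  0.2] yaw 4.91
left [  2.05 -33.99   0.23]
plus [  2.03 -16.99   0.23]
near [ 0.22  0.02 -0.07]
```

```bash
python3 -m crank '[0,0,0,0.1,0, 0,0,0,0.1,0, 0,0,0,0.1,0, 0,0,0,0.1,0, 0,0,0,0.05,0, 0,0,0,0,0, 0,0,0,0,0, 0,0,0,0,0]' >/dev/null; python3 d.py
```

```text
4.6333 [0.4665 0.0107 0.0649] w 0.0003 F [-1.7 -0.7  2.5] yaw 4.92
left [  2.05 -33.98  -0.21]
plus [  2.03 -16.98  -0.21]
near [ 0.22  0.03 -0.51]
```

```bash
python3 -m crank '[0,0,0,0.08,0, 0,0,0,0.07,0, 0,0,0,0,0, 0,0,0,0,0, 0,0,0,0,0, 0,0,0,0,0, 0,0,0,0,0, 0,0,0,0,0]' >/dev/null; python3 d.py
```

```text
5.3 [0.4665 0.0107 0.0634] w 0.0 F [-2.5 -0.5  5.3] yaw 4.92
left [  2.05 -33.98  -0.36]
plus [  2.03 -16.98  -0.36]
near [ 0.22  0.03 -0.66]
```

```bash
python3 -m crank '[0,0,0,-2,0, 0,0,0,-3,0, 0,0.2,-4,0,0, 0,0.2,-4,0,0, 0,0.2,-4,0,0, 0,0.2,-4,0,0, 0,0.2,-4,0,0, 0,0.2,-4,0,0]' >/dev/null; python3 d.py
python3 - <<'E'
from h import *
p=optics.get_image("side");u,v=proj(p,(.4687,.0106,.08));u=int(u);v=int(v)
a=p["color"][v-45:v+45,u-60:u+60,::-1];cv2.imwrite("pics/m.png",cv2.resize(a,None,fx=5,fy=5,interpolation=cv2.INTER_CUBIC))
E
```

```text
5.9667 [0.4577 0.253  0.1132] w -0.0003 F [-1.  -0.4 -1.4] yaw 4.91
left [ 0.85 -9.77  4.62]
plus [0.83 7.23 4.62]
near [-0.98 24.24  4.31]
```

View pics/m.png

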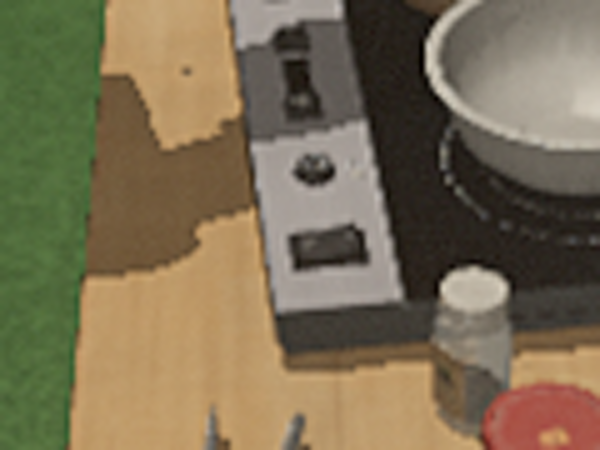

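The rocker at (328,247) now has its far end raised, so it is on, which agrees with the 5 N boot reading. Next is the left key.

```bash
python3 -m crank '[0,0.3,-3.8,0,0, 0,0.3,-3.6,0,0, 0,0.1,-2.3,0.5,0, 0,0,0,1.5,0, 0,0,0,1.5,0, 0,0,0,0.4,0, 0,0,0,0,0, 0,0,0,0,0]' >/dev/null; python3 d.py
```

```text
6.6833 [0.4569 0.348  0.0746] w 0.0003 F [ 1.3 -1.5  0.1] yaw 4.89
left [ 0.11 -0.29  0.76]
plus [ 0.1  16.71  0.76]
near [-1.71 33.72  0.45]
```

Next I press about 3.7 mm past the key top, slowly, and then hold.

```bash
python3 -m crank '[0,0,-0.29,0.4,0, 0,0,0,0.3,0, 0,0,0,0.15,0, 0,0,0,0.15,0, 0,0,0,0.13,0, 0,0,0,0,0, 0,0,0,0,0, 0,0,0,0,0]' >/dev/null; python3 d.py
```

```text
7.35 [0.4566 0.3511 0.0636] w -0.0002 F [-1.6  0.9  4.9] yaw 4.92
left [ 0.12  0.02 -0.34]
plus [ 0.1  17.02 -0.35]
near [-1.71 34.03 -0.66]
```

```bash
python3 -m crank '[0,0,0,0.07,0, 0,0,0,0,0, 0,0,0,0,0, 0,0,0,0,0, 0,0,0,0,0, 0,0,0,0,0, 0,0,0,0,0, 0,0,0,0,0]'; python3 -m crank '[0,0,0,-2,0, 0,0,0,-2.5,0, 0,0,0,0,0, 0,0,4,0,0, 0,0,4,0,0, 0,0,4,0,0, 0,0,4,0,0, 0,0.1,1,0,0]' >/dev/null; python3 d.py
```

```text
time_s: 8.02
position: [0.4566, 0.3511, 0.0631]
tool_rot: [[0.996, 0.086, 0.001], [0.086, -0.996, 0.001], [0.001, -0.001, -1.0]]
ft_force: [-1.4, 0.8, 6.6]
grip_width: 0.0001
gripper_force: 3.2
8.6833 [0.4719 0.1775 0.107 ] w 0.0 F [1.  0.3 1. ] yaw 4.73
left [  0.03 -17.42   3.98]
plus [ 0.07 -0.41  4.  ]
near [-1.69 16.6   3.72]
```

```bash
python3 -m crank '[0,0,-0.4,1.2,0, 0,0,0,1.2,0, 0,0,0,0.6,0, 0,0,0,0.2,0, 0,0,0,0,0, 0,0,0,0,0, 0,0,0,0,0, 0,0,0,0,0]' >/dev/null; python3 d.py
```

```text
9.35 [0.4718 0.1858 0.0758] w -0.0001 F [-0.2 -0.6 -0.3] yaw 4.93
left [  0.03 -16.58   0.88]
plus [0.   0.43 0.88]
near [-1.81 17.43  0.57]
```

```bash
python3 -m crank '[0,0,0.43,0,0, 0,0,0,0.4,0, 0,0,0,0.3,0, 0,0,0,0.2,0, 0,0,0,0.2,0, 0,0,0,0.15,0, 0,0,0,0,0, 0,0,0,0,0]' ; python3 d.py
```

```text
time_s: 10.02
position: [0.4719, 0.1813, 0.063]
tool_rot: [[0.996, 0.086, -0.0], [0.086, -0.996, -0.0], [-0.0, 0.0, -1.0]]
ft_force: [-2.8, -1.9, 7.0]
grip_width: 0.0004
gripper_force: 3.2
10.0167 [0.4719 0.1813 0.063 ] w 0.0004 F [-2.8 -1.9  7. ] yaw 4.93
left [  0.06 -17.03  -0.4 ]
plus [ 0.04 -0.03 -0.4 ]
near [-1.78 16.98 -0.69]
```

Plus is down about 4 mm at 7 N. I'll hold briefly, then retreat up and back.

```bash
python3 -m crank '[0,0,0,0,0, 0,0,0,0,0, 0,0,0,0,0, 0,0,0,-2,0, 0,0,0,-3,0, 0,0,0,-3,0, 0,-3,0,-2,0, 0,-3,0,0,0]' >/dev/null; python3 -m crank '[0,-3,0,-2,0, 0,-2,3,0,0, 0,0,4,0,0, 0,0,4,0,0, 0,0,4,0,0, 0,0,4,0,0, 0,0,4,0,0, 0,0,0,0,0]' >/dev/null; python3 -m crank '[0,0,4,0,0, 0,0,4,0,0, 0,0,4,0,0, 0,0,4,0,0, 0,0,0,0,0, 0,0,0,0,0, 0,0,0,0,0, 0,0,0,0,0]' >/dev/null; python3 d.py
python3 - <<'E'
from h import *
p=optics.get_image("side");cv2.imwrite("pics/e.png",cv2.resize(p["color"][130:280,230:430,::-1],None,fx=4,fy=4,interpolation=cv2.INTER_CUBIC))
E
```

```text
12.0167 [ 0.3957 -0.2154  0.1827] w -0.0005 F [ 0.  -0.4  0.5] yaw 4.98
left [ 11.11 -55.88  11.61]
plus [ 11.07 -38.88  11.59]
near [  9.24 -21.87  11.28]
```

View pics/e.png

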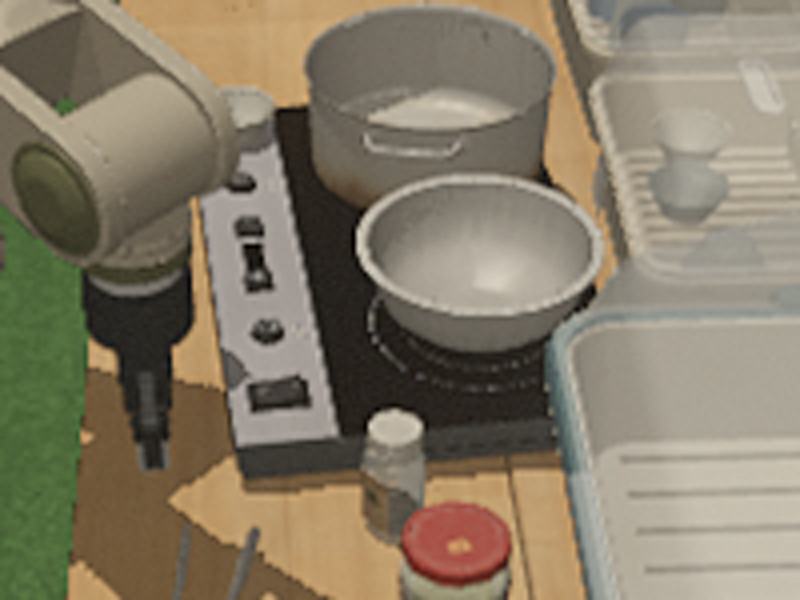

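The rocker at (280,393) is tipped on, the pot and bowls are where they were, and the gripper is clear of everything.

```bash
python3 -c "
from rig import env
print(env.close_job())"
```

```text
the job is handed in; nothing more can be done
None
```

The job is handed in but the judge returned no verdict: I tipped the rocker on, pressed the left round key (the pot's plate), then plus, with readings up to 7 N and nothing visibly moved.

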